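Sift the sugar lumps from the cinnamon

ROBOT

A 6-joint arm with a two-finger parallel gripper is mounted at the origin on the work surface. World frame = base frame: x ahead of the robot, y to its left, z up, the work surface at z = 0. Lengths are in m, angles in rad, forces in N, time in s.
With the tool pointing down it reaches from about 0.35 to 0.975 m from the base axis. Payload 4.9 kg.
Tool frame: the origin (TCP) lies at the very end of the fingers, on their centre line; the grasp point (between the pads) lies 19 mm behind it; x points along the fingers, y is the direction in which the jaws open and shut, and the axes are right-handed (so a half turn about x gives the same grasp; the last joint's range is limited). The gripper opens to 85 mm and grips with 20 to 120 N. Pads are 22 mm wide; open, the fingers measure 114 mm over their backs; the gripper's body (76 mm by 85 mm) begins 54 mm behind the grasp point. The pads swing forward as they close: fully open they stand 13 mm farther back than shut.
Start: joints at [-0.119, 0.053, 1.613, -0, 1.476, -0.119], TCP at [0.625, 0, 0.231] pointing down, gripper open.
Joint ranges: [-3.01, 3.01], [-1.01, 2.22], [0.06, 2.58], [-1.02, 4.17], [0.09, 2.62], [-3.14, 3.14]. Speed limits (rad/s): [2.57, 2.57, 3.14, 3.14, 3.14, 3.14].

INTERFACE

Orientations are given as a rotation vector (axis times angle).
In Python, from station import ctrl, get_image, calibration, finish_job, search_frame, cut_out, mark_of gives the robot as it stands. The module is installed in compiled form; this text tells all that it offers.
- The arm moves only by the tool arm_command, never from a script. Its argument "plan" is a list that holds one entry, the list of rows, each a list of 7 numbers: the shift along the tool's x, y, z in m, then the turn, a rotation vector about the tool's x, y, z in degrees, then the finger opening in m, from 0 to 0.0854. A call has 1 to 20 rows; each row shifts and turns the pose as measured when the row begins, along the tool's axes as they then stand; what a row does not reach is not made up. A row lasts 1/12 s, in which the tool goes at most 41.7 mm and 7.16 degrees, less where a joint would pass 70% of its speed; a pose out of reach is approached as far as the arm can. A call with a gripper value outside its range is refused whole. The fingers move at their own pace and stop on an object; "squeeze" is the grip in N (left out, the last holds). Time passes only in rows, so rows that do not move let the fingers close. It gives the time, the measured TCP pose, the force and the opening at its end, in the units of the state.
- ctrl.get_obs(): the state, without advancing time (a new reading comes with each control period).
- get_image(name): name is "scene" or "side" or "wrist"; returns the picture (400x640x3 uint8, red, green, blue); there is no depth.
- calibration(name): a dict with "fx", "fy", "cx", "cy" (pixels), "cam_to_world" (4x4, takes a point from camera to world coordinates); the wrist camera has in their place "hand_eye" (4x4, takes a point from camera to tool coordinates, whose origin is the TCP and whose axes are the tool frame's). Camera axes: x right, y down, z forward; pixel columns grow to the right and rows downward; lengths in m; the calibration is good to about 2 mm. A picture is of the moment at which its call begins: read the wrist's pose just before it. calibration takes no time and is no camera call.
- finish_job(): hands the job in, once; it reports no verdict.
Trained networks look in the newest picture that a camera, given by its name, has taken for a name from the list of things; names that differ only in an ending like _2 or _b are one class to them, and where a whole thing is asked for, a point or a joint stands for the part that bears it (a point fixed in the world has none). Each returns a list of dicts, best first, with "conf" (0 to 1); they miss things now and then, are a little off and sometimes report something else, mostly with a low value. They report only what shows in the picture. A call takes as long as a camera call.
- search_frame(camera, thing): "at" ([x, y, z] in m, in the coordinates of the camera as it stood for that picture, good to about 4 mm: the middle of the surface that is visible of it).
- cut_out(camera, thing): "mask" (400x640 bool, what is visible of it).
- mark_of(camera, thing): "at" ([x, y, z] in m, in the coordinates of the camera as it stood for that picture, good to about 4 mm: a listed point, or the origin of a listed thing).
The state is a dict: "t": time; "q": joint angles; "dq": joint speeds; "effort": joint torques, N m; "tool_pos": TCP position; "tool_rot": TCP orientation; "contact_force": force on the tool from outside, world axes, zero at the start; "wrist_torque": the same for the moment, N m; "opening": finger opening in m.
Only numpy, scipy, OpenCV 4.12 (cv2) and the standard library are available. Lean on these libraries where they do the work, as an engineer would, in place of code of your own. Each camera call takes 0.05 s, during which the arm holds its last target. There are 200 camera calls.

TASK

The wooden sieve stands in the spice rack with only its hinged pull within reach: slide it out, then take it by its carrying bar and lift it level with all four sugar lumps still in it. Keep it level and shake it side to side above the baking tin until all four lumps have dropped through into the tin and only the two cinnamon quills stay in the sieve. Then slide the sieve back into the rack through its open front until it is fully home, and leave the mugs, teaspoon and salt shaker where they are.

Things in the scene. Friction and masses are not known exactly. Their poses are not given: they have to be found in the camera images.
- rack: Wooden spice rack fixed on the table, a bay open only at the front (-x): two cheeks, inner faces at y = -64 and +64 mm, a back stop at x = +87 mm, a glass shelf over it, the tabletop as its floor. Origin: on the tabletop mid bay, where the fully home sieve's origin lies; x points front to back, z up. It faces the robot, turned up to 12 degrees, on the left or right.
- rack_mouth (a point): Middle of the rack's open front on the tabletop, at rack x = -85 mm; axes as the rack's. In front of it the cheeks flare outward to x = -116 mm (40 mm high) to guide the sieve in.
- rack_shelf (a point): Middle of the front edge of the rack's clear glass shelf, 72 mm above the table (its top; underside 66 mm), at rack x = -85 mm; the shelf covers the bay back to x = +95 mm. Three glass jars, fixed, stand on it from rack x = 3 to 67 mm, up to 154 mm above the table.
- sieve: Loose wooden box sieve, about 0.35 to 0.5 kg, 170 mm long (x), 118 mm wide (y), walls 4 mm thick and 46 mm high; slides on the tabletop. Starts fully home in the rack, x axes parallel, 5 mm play each side. Origin: centre of its underside; z up. It must come 175 mm out of the rack before it can be lifted past the shelf.
- sieve_floor (a point): Centre of the sieve's steel floor, 6 mm above its underside. Solid: a middle strip 24 mm wide along x, ends 30 mm long, side ledges 15 mm wide. Between: two rows of three openings 30 (x) by 28 mm (y). Lumps slide at 2.6 to 4 m/s2 or 15 degrees of tilt: carry gently, then shake briskly along the sieve's y (across the bar), strokes about 60 mm, until they drop.
- bar_mid (a point): Middle of the sieve's wooden carrying bar, near its balance point: 14 by 14 mm section along the sieve's x over its whole 170 mm, centre 56 mm above the sieve's underside, 3 mm clear above the walls. Pinch it across y from above. The glass shelf covers it while the sieve is home.
- pull_grip (a point): Grip point of the pull: a wooden tongue 12 mm wide (y), 14 mm high, standing out level 66 mm from the middle of the sieve's front (-x) end, at sieve x = -131 mm, 30 mm above the underside. Pinch across y from above. It hinges freely upward (0 to 1.7 rad), so it draws and pushes the sieve but cannot lift it: the sieve would hang down.
- lump0: rough white sugar lump, an 18 mm cube of about 10 g; origin at the centre of one face, the underside at the start. Starts on the middle strip near x = -36 mm of the sieve.
- lump1: rough white sugar lump, an 18 mm cube of about 10 g; origin at the centre of one face, the underside at the start. Starts on the middle strip near x = 0 of the sieve.
- lump2: rough white sugar lump, an 18 mm cube of about 10 g; origin at the centre of one face, the underside at the start. Starts on the middle strip near x = +36 mm of the sieve.
- lump3: rough white sugar lump, an 18 mm cube of about 10 g; origin at the centre of one face, the underside at the start. Starts on the side ledge at the sieve's +y wall near x = 0.
- quill0: Cinnamon quill, brown, two 12 mm rolls side by side, 90 mm long (along its y), 24 mm wide, 12 mm high, 16 g; origin at the centre of its underside. Starts lying across the solid front end of the sieve. Too long to fall through.
- quill1: The same as quill0, lying across the solid back end of the sieve.
- tin: Dark steel baking tin fixed on the table, 200 mm (x) by 210 mm (y), rim 30 mm high, walls and floor 4 mm. Origin: centre of its underside; x and y along its sides, z up. It may stand left or right, on the other side from the rack, turned up to about 12 degrees.
- mug_a: White enamel mug, bystander, 82 mm across, 80 mm high, handle to one side; origin at the centre of its underside. To the left.
- mug_b: White enamel mug, bystander, as mug_a. To the right.
- teaspoon: Stainless teaspoon, bystander, 140 mm long (along x) lying flat between rack and tin on the near side; origin at the middle of its underside.
- shaker: Glass salt shaker, bystander, 42 mm across, 83 mm high, standing between rack and tin; origin at the centre of its underside.

How it is judged:
By the outcome, as a careful person would: the job done as asked, in the order asked, and still so for the second after the job is handed in, with the robot touching nothing.
It also fails if it takes over 72 s, if anything falls off the work surface, if the arm or the gripper's body presses on something with over 40 N, if the wrist force passes 120 N, or if a joint passes its speed limit or range.

## Working session

There is one attempt and no reset: what is moved stays moved. The work goes in short steps, Python scripts to look and compute and a tool call to move; the robot and the scene stay as the last step left them, time stands still between calls to the robot, and variables do not carry over. Pictures are saved under pics/ and viewed, about 8 in all and at most 12, crops included, and the job is handed in when it is done.

Besides the shell and the picture viewer there is one more tool, called in YAML: its name, and indented under it one key for each argument. arm_command: Moves the arm, as the interface text tells. Its arguments: {"type":"object","properties":{"plan":{"type":"array","items":{"type":"array","items":{"type":"array","items":{"type":"number"}}}},"squeeze":{"type":"number"}},"required":["plan"]}

```bash
mkdir -p pics
cat > h.py <<'E'
import numpy as np, cv2
from scipy.spatial.transform import Rotation as R
from station import ctrl, get_image, calibration, finish_job, search_frame, cut_out, mark_of
def T(cam):
    c=calibration(cam)
    if 'cam_to_world' in c: return np.array(c['cam_to_world'])
    o=ctrl.get_obs(); M=np.eye(4); M[:3,:3]=R.from_rotvec(o['tool_rot']).as_matrix(); M[:3,3]=o['tool_pos']
    return M@np.array(c['hand_eye'])
def snap(cam,name=None):
    M=T(cam); im=get_image(cam)
    if name: cv2.imwrite('pics/'+name+'.png',im[:,:,::-1])
    return M,im
def W(M,p): return (M@np.r_[p,1])[:3]
def look(cam,M,things,f=mark_of):
    out={}
    for t in things:
        r=f(cam,t); out[t]=[(round(d['conf'],2),np.round(W(M,d['at']),4)) for d in r]
        print(cam,t,[(c,list(map(float,p))) for c,p in out[t][:3]])
    return out
E
cat > a.py <<'E'
from h import *
print({k:np.round(v,3).tolist() for k,v in ctrl.get_obs().items()})
ims=[]
for c in ['scene','side']:
    M,im=snap(c,c+'0')
    look(c,M,['rack','rack_mouth','rack_shelf','sieve','pull_grip','bar_mid','tin','teaspoon','shaker','mug_a'])
E
python3 a.py
```

```text
{'t': 0.0, 'q': [-0.119, 0.053, 1.614, -0.0, 1.476, -0.119], 'dq': [-0.001, -0.0, 0.0, 0.0, 0.0, -0.001], 'effort': [0.0, -39.367, -37.018, -0.0, 0.007, -0.0], 'tool_pos': [0.624, 0.0, 0.23], 'tool_rot': [1.208, 1.211, -1.211], 'contact_force': [-0.065, -0.059, 0.326], 'wrist_torque': [0.015, 0.077, 0.011], 'opening': 0.085}
scene rack [(0.73, [0.6519, 0.2202, 0.0027])]
scene rack_mouth []
scene rack_shelf [(0.67, [0.5709, 0.2414, 0.0701])]
scene sieve []
scene pull_grip [(0.51, [0.5233, 0.2477, 0.0321])]
scene bar_mid []
scene tin [(0.92, [0.6721, -0.2116, 0.0004])]
scene teaspoon [(0.63, [0.4134, 0.0049, -0.0002]), (0.43, [0.5249, 0.2461, 0.0299])]
scene shaker [(0.84, [0.6589, -0.0089, 0.0012])]
scene mug_a [(0.95, [0.5112, -0.4574, -0.0014]), (0.61, [0.5055, 0.465, 0.0021])]
side rack [(0.7, [0.6514, 0.2245, -0.0028])]
side rack_mouth []
side rack_shelf [(0.6, [0.5727, 0.2419, 0.0692])]
side sieve [(0.66, [0.6552, 0.2238, -0.0019])]
side pull_grip [(0.58, [0.5235, 0.2483, 0.0292]), (0.15, [0.6533, 0.2243, 0.0004])]
side bar_mid [(0.31, [0.6154, 0.2344, 0.0051])]
side tin [(0.73, [0.6691, -0.2133, -0.0036])]
side teaspoon [(0.79, [0.4129, 0.0041, 0.0006])]
side shaker [(0.77, [0.6567, -0.013, -0.002])]
side mug_a [(0.95, [0.5156, -0.4569, 0.0003]), (0.88, [0.5026, 0.4645, -0.006]), (0.67, [0.4161, -0.0002, 0.0002])]
```

View pics/scene0.png

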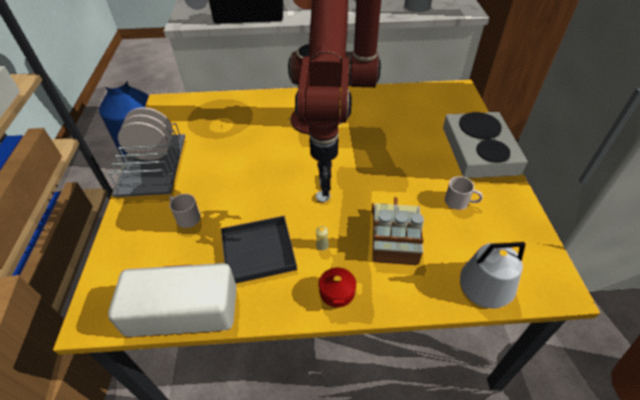

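View pics/side0.png

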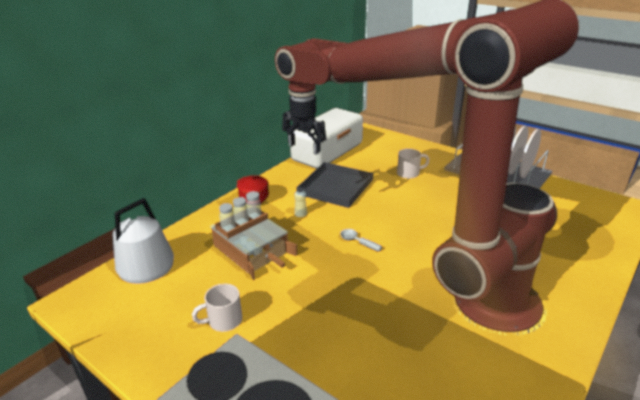

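The side view shows the rack at about (250,235) with its tongue towards the robot, on the robot's left (+y). The tin is at (335,183) on the right, with the shaker at (300,203) and the spoon at (360,240) between them. The network positions agree with this, and the rack yaw comes out near -11.5°. I'll move above the pull and turn the jaws.

arm_command:
  plan:
    - [[0.008, -0.013, -0.031, 0, 0, 0, 0.05], [0.008, -0.013, -0.031, 0, 0, 0, 0.05], [0.008, -0.013, -0.031, 0, 0, 0, 0.05], [0.008, -0.013, -0.031, 0, 0, 0, 0.05], [0.008, -0.013, -0.031, 0, 0, 0, 0.05], [0.008, -0.013, -0.031, 0, 0, 0, 0.05], [0.008, -0.013, -0.031, 0, 0, 0, 0.05], [0.008, -0.013, -0.031, 0, 0, 0, 0.05], [0, 0, 0, -7.1, 0, 0, 0.05], [0, 0, 0, -7.1, 0, 0, 0.05], [0, 0, 0, -7.1, 0, 0, 0.05], [0, 0, 0, -7.1, 0, 0, 0.05], [0, 0, 0, -7.1, 0, 0, 0.05], [0, 0, 0, -7.1, 0, 0, 0.05], [0, 0, 0, -7.1, 0, 0, 0.05], [0, 0, 0, -7.1, 0, 0, 0.05], [0, 0, 0, -7.1, 0, 0, 0.05], [0, 0, 0, -7.1, 0, 0, 0.05], [0, 0, 0, -7.1, 0, 0, 0.05], [0, 0, 0, 0, 0, 0, 0.05]]
  squeeze: 80

```text
t: 2.77
tool_pos: [0.5165, 0.2597, 0.1648]
tool_rot: [0.158, 1.56, -0.158]
contact_force: [-1.0, 0.4, -0.7]
opening: 0.0503
```

```bash
cat >> h.py <<'E'
def tool():
    o=ctrl.get_obs(); A=R.from_rotvec(o['tool_rot']).as_matrix()
    print('t',round(float(o['t']),2),'pos',np.round(o['tool_pos'],4).tolist(),'\naxes x',A[:,0].round(3).tolist(),'y',A[:,1].round(3).tolist(),'z',A[:,2].round(3).tolist(),'F',np.round(o['contact_force'],1).tolist(),'op',round(float(o['opening']),4))
    return np.array(o['tool_pos']),A
E
python3 - <<'E'
from h import *
p,A=tool()
M,im=snap('wrist','w1')
r=look('wrist',M,['rack','rack_shelf','rack_mouth','pull_grip','sieve','bar_mid'])
E
```

```text
t 2.77 pos [0.5165, 0.2597, 0.1648] 
axes x [0.005, -0.001, -1.0] y [0.2, 0.98, 0.0] z [0.98, -0.2, 0.005] F [-1.0, 0.4, -0.7] op 0.0503
wrist rack [(0.91, [0.6552, 0.2295, 0.003])]
wrist rack_shelf [(0.96, [0.5713, 0.2343, 0.0735]), (0.37, [0.5228, 0.2497, 0.0285])]
wrist rack_mouth []
wrist pull_grip []
wrist sieve []
wrist bar_mid []
```

View pics/w1.png

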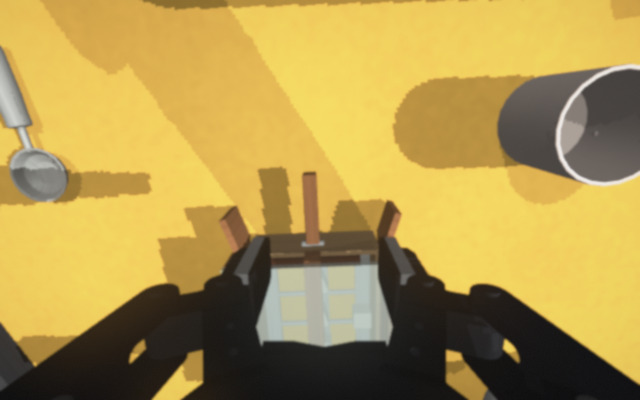

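The wrist image shows the tongue from its tip at (310,173) to its root at (312,243), between the flares and nearly parallel to the image column. I'll project it onto its top plane.

```bash
cat >> h.py <<'E'
def px(cam,M,u,v,z):
    c=calibration(cam); d=M[:3,:3]@np.array([(u-c['cx'])/c['fx'],(v-c['cy'])/c['fy'],1]); o=M[:3,3]
    return o+d*(z-o[2])/d[2]
E
python3 - <<'E'
from h import *
M=T('wrist')
a=px('wrist',M,310,174,.037); b=px('wrist',M,312,240,.037); print(a,b,np.linalg.norm(b-a),np.degrees(np.arctan2(*(b-a)[1::-1])))
e=px('wrist',M,272,237,.046);f=px('wrist',M,375,234,.046);print(e,f,np.linalg.norm(e-f),np.degrees(np.arctan2(*(f-e)[1::-1]))-90)
E
```

```text
[0.50412951 0.25043429 0.037     ] [0.56312484 0.23930527 0.037     ] 0.06003585306589132 -10.682874872999522
[0.54967576 0.20734902 0.046     ] [0.56495665 0.29454242 0.046     ] 0.08852228423686401 -9.940300214357237
```

arm_command:
  plan:
    - [[0.015, -0.0055, 0.003, -0.6, 0, 0, 0.05], [0.03, -0.0055, 0.003, 0, 0, 0, 0.05], [0.03, 0, 0, 0, 0, 0, 0.05], [0.03, 0, 0, 0, 0, 0, 0.05], [0.025, 0, 0, 0, 0, 0, 0.05], [0.015, 0, 0, 0, 0, 0, 0.05], [0.006, 0, 0, 0, 0, 0, 0.05], [0, 0, 0, 0, 0, 0, 0.05]]

```text
t: 3.78
tool_pos: [0.5252, 0.2484, 0.0121]
tool_rot: [0.16, 1.552, -0.154]
contact_force: [-0.2, -0.4, -0.7]
opening: 0.0501
```

Run:
```python
from h import *
p,A=tool()
```

```text
t 3.78 pos [0.5252, 0.2484, 0.0121] 
axes x [0.014, 0.002, -1.0] y [0.199, 0.98, 0.005] z [0.98, -0.199, 0.013] F [-0.2, -0.4, -0.7] op 0.0501
```

arm_command:
  plan:
    - [[0, -0.001, -0.004, -0.6, 0.75, 0, 0.05], [0, 0, 0, 0, 0, 0, 0.0], [0, 0, 0, 0, 0, 0, 0.0], [0, 0, 0, 0, 0, 0, 0.0], [0, 0, 0, 0, 0, 0, 0.0], [0, 0, 0, 0, 0, 0, 0.0], [0, 0, 0, 0, 0, 0, 0.0], [0, 0, 0, 0, 0, 0, 0.0], [0, 0, 0, 0, 0, 0, 0.0]]

```text
t: 4.53
tool_pos: [0.5234, 0.2494, 0.0174]
tool_rot: [0.154, 1.56, -0.142]
contact_force: [0.3, 0.5, -2.1]
opening: 0.0108
```

Run:
```python
from h import *
p,A=tool()
```

```text
t 4.53 pos [0.5234, 0.2494, 0.0174] 
axes x [0.006, 0.007, -1.0] y [0.187, 0.982, 0.008] z [0.982, -0.187, 0.005] F [0.3, 0.5, -2.1] op 0.0108
```

arm_command:
  plan:
    - [[0.001, 0, -0.004, 0, 0, 0, 0], [0.001, 0, -0.008, 0, 0, 0, 0], [0.0005, 0, -0.011, 0, 0, 0, 0], [0, 0, -0.012, 0, 0, 0, 0], [0, 0, -0.012, 0, 0, 0, 0], [0, 0, -0.009, 0, 0, 0, 0], [0, 0, -0.005, 0, 0, 0, 0], [0, 0, -0.002, 0, 0, 0, 0], [0, 0, 0, 0, 0, 0, 0]]
  squeeze: 100

```text
t: 5.28
tool_pos: [0.4564, 0.2627, 0.0157]
tool_rot: [0.154, 1.554, -0.14]
contact_force: [2.5, -1.2, -1.8]
opening: 0.0099
```

Run:
```python
from h import *
p,A=tool()
M,im=snap('wrist','w2')
r=look('wrist',M,['rack','rack_shelf','pull_grip','sieve','bar_mid','lump0'])
```

```text
t 5.28 pos [0.4564, 0.2627, 0.0157] 
axes x [0.013, 0.008, -1.0] y [0.187, 0.982, 0.01] z [0.982, -0.187, 0.011] F [2.5, -1.2, -1.8] op 0.0099
wrist rack [(0.16, [0.4604, 0.2643, 0.0289])]
wrist rack_shelf []
wrist pull_grip [(0.9, [0.461, 0.2621, 0.0278])]
wrist sieve []
wrist bar_mid []
wrist lump0 []
```

View pics/w2.png

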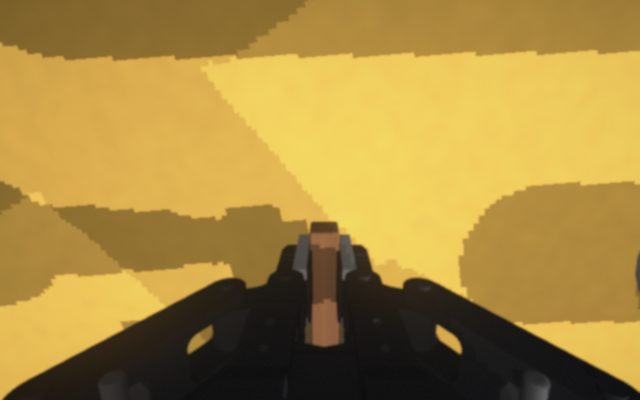

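The tongue is held between the pads at (325,280), and the sieve has followed about 65 mm. Pulling on.

arm_command:
  plan:
    - [[0, 0, -0.004, 0, 0, 0, 0], [0, 0, -0.008, 0, 0.3, 0, 0], [0, 0, -0.011, 0, 0.3, 0, 0], [0, 0, -0.012, 0, 0, 0, 0], [0, 0, -0.012, 0, 0, 0, 0], [0, 0, -0.012, 0, 0, 0, 0], [0, 0, -0.012, 0, 0, 0, 0], [0, 0, -0.012, 0, 0, 0, 0], [0, 0, -0.011, 0, 0, 0, 0], [0, 0, -0.008, 0, 0, 0, 0], [0, 0, -0.005, 0, 0, 0, 0], [0, 0, -0.002, 0, 0, 0, 0], [0, 0, 0, 0, 0, 0, 0]]

```text
t: 6.72
tool_pos: [0.3418, 0.2845, 0.0158]
tool_rot: [0.155, 1.556, -0.138]
contact_force: [1.4, -0.3, -0.3]
opening: 0.0099
```

Run:
```python
from h import *
p,A=tool()
for c in ['scene','side']:
  M,im=snap(c,c+'3')
  r=look(c,M,['pull_grip','sieve','bar_mid','sieve_floor','lump0'])
```

```text
t 6.72 pos [0.3418, 0.2845, 0.0158] 
axes x [0.011, 0.01, -1.0] y [0.186, 0.983, 0.012] z [0.983, -0.186, 0.009] F [1.4, -0.3, -0.3] op 0.0099
scene pull_grip [(0.51, [0.3446, 0.2828, 0.031])]
scene sieve [(0.63, [0.4705, 0.2587, 0.0022])]
scene bar_mid [(0.66, [0.4723, 0.2602, 0.0545])]
scene sieve_floor [(0.62, [0.6508, 0.2236, 0.0006]), (0.61, [0.4744, 0.2583, 0.0069])]
scene lump0 [(0.35, [0.4843, 0.3051, 0.0061])]
side pull_grip [(0.36, [0.3454, 0.2807, 0.0274])]
side sieve [(0.97, [0.4711, 0.2611, -0.0015])]
side bar_mid [(0.62, [0.4712, 0.2593, 0.0539])]
side sieve_floor [(0.7, [0.4747, 0.2595, 0.0102])]
side lump0 [(0.59, [0.5068, 0.2577, 0.0062]), (0.53, [0.4716, 0.2601, 0.0043]), (0.41, [0.435, 0.2685, 0.0065])]
```

The sieve is about 184 mm out and its origin is near (0.471,0.260). bar_mid agrees in both views, and its height of 0.054 is right. I'll release the pull and go above the bar.

arm_command:
  plan:
    - [[0, 0, 0, 0, 0, 0, 0.05], [0, 0, 0, 0, 0, 0, 0.05], [0, 0, 0, 0, 0, 0, 0.05], [-0.01, 0, 0, 0, 0, 0, 0.05], [-0.03, 0, 0, 0, 0, 0, 0.05], [-0.035, 0, 0, 0, 0.6, -0.6, 0.05], [-0.03, 0, 0, 0, 0, 0, 0.05], [-0.01, 0, 0, 0, 0, 0, 0.05], [0, 0, 0.02, 0, 0, 0, 0.05], [0, 0, 0.03, 0, 0, 0, 0.05], [0, 0, 0.03, 0, 0, 0, 0.05], [0, 0, 0.03, 0, 0, 0, 0.05], [0, 0, 0.018, 0, 0, 0, 0.05], [0, 0, 0.004, 0, 0, 0, 0.05], [0, 0, 0, 0, 0, 0, 0.05]]

```text
t: 8.57
tool_pos: [0.4799, 0.2566, 0.1423]
tool_rot: [0.149, 1.553, -0.144]
contact_force: [-1.5, 0.2, -0.6]
opening: 0.05
```

Run:
```python
from h import *
p,A=tool()
M,im=snap('wrist','w4')
r=look('wrist',M,['rack_shelf','sieve','bar_mid','lump0','quill0'])
M,im=snap('side')
r=look('side',M,['sieve','bar_mid'])
```

```text
t 8.57 pos [0.4799, 0.2566, 0.1423] 
axes x [0.013, 0.002, -1.0] y [0.186, 0.983, 0.004] z [0.983, -0.186, 0.012] F [-1.5, 0.2, -0.6] op 0.05
wrist rack_shelf [(0.9, [0.5716, 0.235, 0.0744])]
wrist sieve [(0.63, [0.4705, 0.2603, -0.0001])]
wrist bar_mid [(0.83, [0.4743, 0.2595, 0.0534])]
wrist lump0 [(0.67, [0.4859, 0.3007, 0.0094]), (0.64, [0.4767, 0.2597, 0.0031]), (0.6, [0.5112, 0.2542, 0.0013])]
wrist quill0 [(0.94, [0.4109, 0.2732, 0.0056]), (0.8, [0.5422, 0.2543, 0.0093])]
side sieve [(0.59, [0.4736, 0.2588, -0.0022])]
side bar_mid [(0.88, [0.4726, 0.2602, 0.0521]), (0.56, [0.507, 0.2584, 0.0044]), (0.29, [0.4125, 0.0036, -0.0006])]
```

View pics/w4.png

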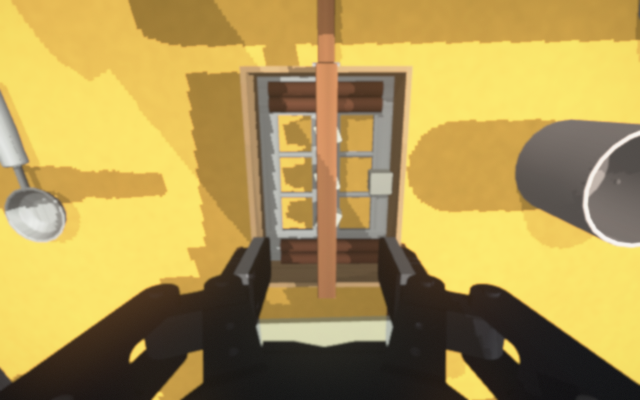

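The wrist view shows the bar at column 327 running straight up the image, one lump on the ledge at (381,183), three under the bar at about (335,135), (335,175) and (335,215), and both quills at the ends. Descending.

arm_command:
  plan:
    - [[0.01, 0.002, -0.0095, 0, 0.75, 0, 0.05], [0.025, 0, 0, 0, 0, 0, 0.05], [0.03, 0, 0, 0, 0, 0, 0.05], [0.022, 0, 0, 0, 0, 0, 0.05], [0.01, 0, 0, 0, 0, 0, 0.05], [0.004, 0, 0, 0, 0, 0, 0.05], [0, 0, 0, 0, 0, 0, 0.05], [0, 0, 0, 0, 0, 0, 0.05]]

```text
t: 9.68
tool_pos: [0.4659, 0.2642, 0.0373]
tool_rot: [0.149, 1.568, -0.138]
contact_force: [0.5, -0.9, -0.1]
opening: 0.05
```

Run:
```python
from h import *
p,A=tool()
```

```text
t 9.68 pos [0.4659, 0.2642, 0.0373] 
axes x [-0.002, 0.007, -1.0] y [0.182, 0.983, 0.007] z [0.983, -0.182, -0.003] F [0.5, -0.9, -0.1] op 0.05
```

arm_command:
  plan:
    - [[0.002, -0.003, 0.007, -0.2, 0, -0.4, 0.05], [0, 0, 0, 0, 0, 0, 0.03], [0, 0, 0, 0, 0, 0, 0.0], [0, 0, 0, 0, 0, 0, 0.0], [0, 0, 0, 0, 0, 0, 0.0], [0, 0, 0, 0, 0, 0, 0.0], [0, 0, 0, 0, 0, 0, 0.0], [0, 0, 0, 0, 0, 0, 0.0], [0, 0, 0, 0, 0, 0, 0.0], [0, 0, 0, 0, 0, 0, 0.0]]
  squeeze: 110

```text
t: 10.52
tool_pos: [0.4761, 0.2605, 0.0397]
tool_rot: [0.143, 1.562, -0.138]
contact_force: [0.5, -0.2, -2.0]
opening: 0.0119
```

Run:
```python
from h import *
p,A=tool()
M,im=snap('side'); look('side',M,['sieve','bar_mid','lump0'])
```

```text
t 10.52 pos [0.4761, 0.2605, 0.0397] 
axes x [0.005, 0.002, -1.0] y [0.178, 0.984, 0.003] z [0.984, -0.178, 0.004] F [0.5, -0.2, -2.0] op 0.0119
side sieve [(0.93, [0.4755, 0.2617, 0.0018])]
side bar_mid [(0.84, [0.4727, 0.259, 0.053])]
side lump0 [(0.64, [0.4387, 0.273, 0.0072]), (0.49, [0.5101, 0.261, 0.0065]), (0.41, [0.4735, 0.2622, 0.0036])]
```

arm_command:
  plan:
    - [[-0.003, 0, 0, 0, 0, 0, 0], [-0.006, 0, -0.001, 0, 0, 0, 0], [-0.009, 0, -0.001, 0, 0, 0, 0], [-0.012, 0, -0.001, 0, 0, 0, 0], [-0.013, 0, -0.001, 0, 0, 0, 0], [-0.013, 0, -0.001, 0, 0, 0, 0], [-0.013, 0, 0, 0, 0, 0, 0], [-0.013, 0, 0, 0, 0, 0, 0], [-0.013, 0, 0, 0, 0, 0, 0], [-0.01, 0, 0, 0, 0, 0, 0], [-0.007, 0, 0, 0, 0, 0, 0], [-0.004, 0, 0, 0, 0, 0, 0], [0, 0, 0, 0, 0, 0, 0]]

```text
t: 11.8
tool_pos: [0.4664, 0.2606, 0.1665]
tool_rot: [0.141, 1.565, -0.139]
contact_force: [0.1, 1.1, -4.7]
opening: 0.0119
```

Run:
```python
from h import *
p,A=tool()
M,im=snap('side','s5'); look('side',M,['sieve','bar_mid','lump0','tin'])
M,im=snap('scene'); look('scene',M,['sieve','bar_mid','lump0','tin'])
m=cut_out('scene','tin')[0]['mask']
ys,xs=np.nonzero(m); P=np.array([px('scene',M,u,v,.03)[:2] for u,v in zip(xs,ys)]).astype(np.float32)
print(cv2.minAreaRect(P*1000))
cv2.imwrite('pics/s5c.png',cv2.resize(cv2.imread('pics/s5.png')[120:320,150:450],None,fx=2.5,fy=2.5))
```

```text
t 11.8 pos [0.4664, 0.2606, 0.1665] 
axes x [0.001, 0.001, -1.0] y [0.177, 0.984, 0.001] z [0.984, -0.177, 0.001] F [0.1, 1.1, -4.7] op 0.0119
side sieve [(0.92, [0.4609, 0.2601, 0.1254]), (0.7, [0.4619, 0.2592, 0.1353]), (0.65, [0.5699, 0.2379, 0.0679])]
side bar_mid [(0.7, [0.4645, 0.2597, 0.1783])]
side lump0 [(0.63, [0.4628, 0.2577, 0.13]), (0.58, [0.4257, 0.2702, 0.132]), (0.45, [0.4974, 0.2587, 0.1329])]
side tin [(0.9, [0.6684, -0.2132, -0.0034]), (0.73, [0.6519, 0.2241, 0.0016])]
scene sieve [(0.92, [0.4611, 0.2589, 0.1273])]
scene bar_mid [(0.59, [0.4608, 0.2594, 0.1229]), (0.23, [0.658, -0.0101, 0.0017])]
scene lump0 [(0.62, [0.475, 0.3032, 0.1294])]
scene tin [(0.94, [0.6682, -0.2131, -0.0012]), (0.73, [0.5067, 0.4643, 0.0036])]Traceback (most recent call last):
  File "<stdin>", line 6, in <module>
  File "h.py", line 25, in px
    c=calibration(cam); d=M[:3,:3]@np.array([(u-c['cx'])/c['fx'],(v-c['cy'])/c['fy'],1]); o=M[:3,3]
ValueError: time passes only in moves, steps and waits
```

Run:
```python
from h import *
M,im=snap('scene'); c=calibration('scene')
r=cut_out('scene','tin')[0]; m=r['mask'].astype(np.uint8)
ct=max(cv2.findContours(m,0,2)[0],key=cv2.contourArea)[:,0,:]
K=np.array([[c['fx'],0,c['cx']],[0,c['fy'],c['cy']],[0,0,1]])
d=(M[:3,:3]@np.linalg.inv(K)@np.c_[ct,np.ones(len(ct))].T); o=M[:3,3:]
P=(o+d*(.025-o[2])/d[2])[:2].T
print(r['conf'],cv2.minAreaRect((P*1000).astype(np.float32)))
```

```text
0.72 ((671.3292236328125, -211.5942840576172), (225.40545654296875, 211.78358459472656), 11.097912788391113)
```

The sieve hangs level at about z = 0.127 with the lumps in place. The tin is at (0.669,-0.212) with a yaw near +11°. I'll carry the sieve over gently in two halves.

arm_command:
  plan:
    - [[0, -0.0033, 0.0022, 0, 0, 0, 0], [0, -0.0066, 0.0044, 0, 0, 0, 0], [0, -0.01, 0.0067, 0, 0, 0, 0], [0, -0.0133, 0.0089, 0, 0, 0, 0], [0, -0.0166, 0.0111, 0, 0, 0, 0], [0, -0.0166, 0.0111, 0, 0, 0, 0], [0, -0.0166, 0.0111, 0, 0, 0, 0], [0, -0.0166, 0.0111, 0, 0, 0, 0], [0, -0.0166, 0.0111, 0, 0, 0, 0], [0, -0.0166, 0.0111, 0, 0, 0, 0], [0, -0.0166, 0.0111, 0, 0, 0, 0], [0, -0.0166, 0.0111, 0, 0, 0, 0], [0, -0.0166, 0.0111, 0, 0, 0, 0], [0, -0.0133, 0.0089, 0, 0, 0, 0], [0, -0.01, 0.0067, 0, 0, 0, 0], [0, -0.0066, 0.0044, 0, 0, 0, 0], [0, -0.0033, 0.0022, 0, 0, 0, 0], [0, 0, 0, 0, 0, 0, 0]]

```text
t: 13.95
tool_pos: [0.577, -0.006, 0.1659]
tool_rot: [0.141, 1.564, -0.149]
contact_force: [0.6, -0.1, -5.5]
opening: 0.0116
```

Run:
```python
from h import *
p,A=tool()
M,im=snap('side','s6'); look('side',M,['sieve','lump0'])
cv2.imwrite('pics/s6c.png',cv2.resize(cv2.imread('pics/s6.png')[100:300,200:450],None,fx=2.5,fy=2.5))
```

```text
t 13.95 pos [0.577, -0.006, 0.1659] 
axes x [0.002, -0.005, -1.0] y [0.184, 0.983, -0.004] z [0.983, -0.184, 0.003] F [0.6, -0.1, -5.5] op 0.0116
side sieve []
side lump0 [(0.53, [0.5723, -0.0082, 0.1293]), (0.38, [0.607, -0.0079, 0.1305])]
```

View pics/s6c.png

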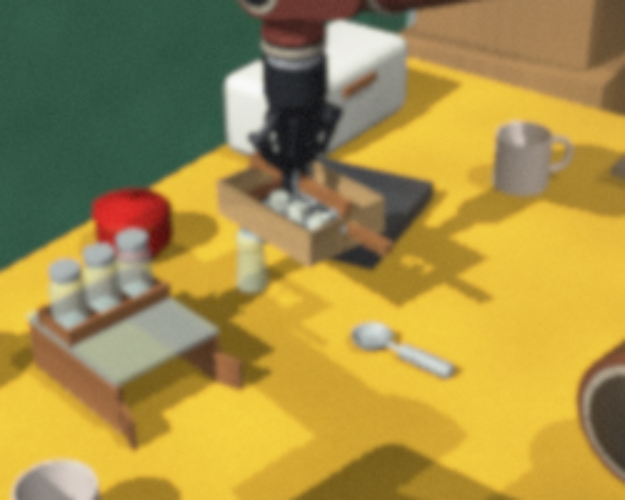

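The crop shows the sieve level at (300,200) with the lumps still inside. The shaker at (250,262) is below and untouched. On to the tin, then turn the sieve to match it.

arm_command:
  plan:
    - [[0, -0.0033, 0.0023, 0, 0, 0, 0], [0, -0.0065, 0.0046, 0, 0, 0, 0], [0, -0.0098, 0.0069, 0, 0, 0, 0], [0, -0.0131, 0.0093, 0, 0, 0, 0], [0, -0.0131, 0.0093, 0, 0, 0, 0], [0, -0.0131, 0.0093, 0, 0, 0, 0], [0, -0.0131, 0.0093, 0, 0, 0, 0], [0, -0.0131, 0.0093, 0, 0, 0, 0], [0, -0.0131, 0.0093, 0, 0, 0, 0], [0, -0.0131, 0.0093, 0, 0, 0, 0], [0, -0.0131, 0.0093, 0, 0, 0, 0], [0, -0.0131, 0.0093, 0, 0, 0, 0], [0, -0.0131, 0.0093, 0, 0, 0, 0], [0, -0.0098, 0.0069, 0, 0, 0, 0], [0, -0.0065, 0.0046, 0, 0, 0, 0], [0, -0.0033, 0.0023, 0, 0, 0, 0], [0, 0, 0, 0, 0, 0, 0]]

```text
t: 15.52
tool_pos: [0.6734, -0.2194, 0.164]
tool_rot: [0.142, 1.565, -0.15]
contact_force: [0.4, -0.0, -4.3]
opening: 0.0116
```

arm_command:
  plan:
    - [[0, 0, 0, -1, 0, 0, 0], [0, 0, 0, -1.5, 0, 0, 0], [0, 0, 0, -2, 0, 0, 0], [0, 0, 0, -2, 0, 0, 0], [0, 0, 0, -2, 0, 0, 0], [0, 0, 0, -2, 0, 0, 0], [0, 0, 0, -2, 0, 0, 0], [0, 0, 0, -2, 0, 0, 0], [0, 0, 0, -2, 0, 0, 0], [0, 0, 0, -1.5, 0, 0, 0], [0, 0, 0, -1, 0, 0, 0], [0, 0, 0, 0, 0, 0, 0]]

```text
t: 16.52
tool_pos: [0.6709, -0.2084, 0.1635]
tool_rot: [-0.142, 1.57, 0.144]
contact_force: [-0.4, -0.5, -4.3]
opening: 0.0122
```

Run:
```python
from h import *
p,A=tool()
M,im=snap('scene'); look('scene',M,['sieve','lump0','tin'])
M,im=snap('side'); look('side',M,['sieve','lump0'])
```

```text
t 16.52 pos [0.6709, -0.2084, 0.1635] 
axes x [-0.004, 0.001, -1.0] y [-0.181, 0.984, 0.002] z [0.984, 0.181, -0.004] F [-0.4, -0.5, -4.3] op 0.0122
scene sieve [(0.84, [0.6669, -0.2125, 0.1265])]
scene lump0 [(0.62, [0.6627, -0.1625, 0.131]), (0.43, [0.6996, -0.1983, 0.1262])]
scene tin [(0.87, [0.6671, -0.2105, -0.0009])]
side sieve []
side lump0 []
```

arm_command:
  plan:
    - [[0.004, 0, 0, 0, 0, 0, 0], [0.008, 0, 0, 0, 0, 0, 0], [0.011, 0, 0, 0, 0, 0, 0], [0.011, 0, 0, 0, 0, 0, 0], [0.01, 0, 0, 0, 0, 0, 0], [0.007, 0, 0, 0, 0, 0, 0], [0.004, 0, 0, 0, 0, 0, 0], [0, 0, 0, 0, 0, 0, 0], [0, 0.03, 0, 0, 0, 0, 0], [0, -0.03, 0, 0, 0, 0, 0], [0, -0.03, 0, 0, 0, 0, 0], [0, 0.03, 0, 0, 0, 0, 0], [0, 0.03, 0, 0, 0, 0, 0], [0, -0.03, 0, 0, 0, 0, 0], [0, -0.03, 0, 0, 0, 0, 0], [0, 0.03, 0, 0, 0, 0, 0], [0, 0, 0, 0, 0, 0, 0]]
  squeeze: 120

```text
t: 18.28
tool_pos: [0.6669, -0.2061, 0.0935]
tool_rot: [-0.135, 1.581, 0.149]
contact_force: [0.1, 0.5, -5.3]
opening: 0.0114
```

```bash
cat > b.py <<'E'
from h import *
import sys
p,A=tool()
for c in ['scene','side']:
  M,im=snap(c,c+sys.argv[1]); look(c,M,['sieve']); 
  for t in ['lump0','quill0']: print(t,[(round(d['conf'],2),W(M,d['at']).round(3).tolist()) for d in mark_of(c,t)])
E
python3 b.py 7
```

```text
t 18.28 pos [0.6669, -0.2061, 0.0935] 
axes x [-0.016, 0.008, -1.0] y [-0.179, 0.984, 0.01] z [0.984, 0.179, -0.014] F [0.1, 0.5, -5.3] op 0.0114
scene sieve [(0.68, [0.6665, -0.2084, 0.1085]), (0.63, [0.6582, -0.2085, 0.0556])]
lump0 [(0.62, [0.676, -0.128, 0.003]), (0.55, [0.643, -0.233, 0.006]), (0.36, [0.639, -0.123, 0.011])]
quill0 [(0.57, [0.724, -0.188, 0.06])]
side sieve [(0.9, [0.6616, -0.21, 0.0533])]
lump0 [(0.53, [0.668, -0.209, 0.02]), (0.41, [0.664, -0.211, 0.056])]
quill0 [(0.4, [0.727, -0.192, 0.058])]
```

Several lumps are already down. I'll shake again, with a small levelling correction first.

arm_command:
  plan:
    - [[-0.005, 0, 0, 0, -0.8, -0.4, 0], [0, 0.03, 0, 0, 0, 0, 0], [0, -0.03, 0, 0, 0, 0, 0], [0, -0.03, 0, 0, 0, 0, 0], [0, 0.03, 0, 0, 0, 0, 0], [0, 0.03, 0, 0, 0, 0, 0], [0, -0.03, 0, 0, 0, 0, 0], [0, -0.03, 0, 0, 0, 0, 0], [0, 0.03, 0, 0, 0, 0, 0], [0, 0.03, 0, 0, 0, 0, 0], [0, -0.03, 0, 0, 0, 0, 0], [0, -0.03, 0, 0, 0, 0, 0], [0, 0.03, 0, 0, 0, 0, 0], [0, 0, 0, 0, 0, 0, 0]]

```text
t: 19.85
tool_pos: [0.663, -0.2058, 0.096]
tool_rot: [-0.14, 1.565, 0.144]
contact_force: [0.8, 1.6, -5.5]
opening: 0.0111
```

```bash
python3 b.py 8
python3 - <<'E'
import cv2,numpy as np
a=cv2.imread('pics/scene8.png')[180:300,180:340]; b=cv2.imread('pics/side8.png')[110:230,260:420]
cv2.imwrite('pics/c8.png',cv2.resize(np.hstack([a,b]),None,fx=2.5,fy=2.5,interpolation=cv2.INTER_CUBIC))
E
```

```text
t 19.85 pos [0.663, -0.2058, 0.096] 
axes x [0.0, 0.003, -1.0] y [-0.18, 0.984, 0.003] z [0.984, 0.18, 0.001] F [0.8, 1.6, -5.5] op 0.0111
scene sieve [(0.58, [0.657, -0.2124, 0.0561]), (0.54, [0.6617, -0.2042, 0.063])]
lump0 [(0.57, [0.642, -0.234, 0.005]), (0.54, [0.639, -0.123, 0.014]), (0.52, [0.677, -0.128, 0.005])]
quill0 [(0.41, [0.724, -0.188, 0.061])]
side sieve [(0.72, [0.6584, -0.2087, 0.0561])]
lump0 [(0.57, [0.669, -0.211, 0.018])]
quill0 [(0.6, [0.725, -0.194, 0.061])]
```

View pics/c8.png

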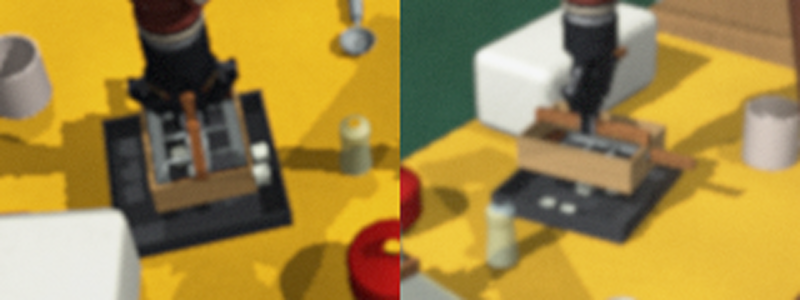

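The crop shows two lumps in the tin right of the sieve, at (260,150) and (260,172). A third shows near (178,152) through an opening, and the fourth is not certain. I'll shake once more, then raise the sieve and count.

arm_command:
  plan:
    - [[0, 0.035, 0, 0, 0, 0, 0], [0, -0.033, 0, 0, 0, 0, 0], [0, -0.033, 0, 0, 0, 0, 0], [0, 0.033, 0, 0, 0, 0, 0], [0, 0.033, 0, 0, 0, 0, 0], [0, -0.033, 0, 0, 0, 0, 0], [0, -0.033, 0, 0, 0, 0, 0], [0, 0.033, 0, 0, 0, 0, 0], [0, 0, 0, 0, 0, 0, 0], [-0.004, 0, 0, 0, 0, 0, 0], [-0.01, 0, 0, 0, 0, 0, 0], [-0.016, 0, 0, 0, 0, 0, 0], [-0.016, 0, 0, 0, 0, 0, 0], [-0.016, 0, 0, 0, 0, 0, 0], [-0.012, 0, 0, 0, 0, 0, 0], [-0.008, 0, 0, 0, 0, 0, 0], [-0.004, 0, 0, 0, 0, 0, 0], [0, 0, 0, 0, 0, 0, 0]]

```text
t: 21.75
tool_pos: [0.6606, -0.2008, 0.1823]
tool_rot: [-0.14, 1.574, 0.153]
contact_force: [-0.2, 0.0, -5.0]
opening: 0.0117
```

```bash
python3 b.py 9
python3 - <<'E'
import cv2,numpy as np
a=cv2.imread('pics/scene9.png')[170:290,200:320]; b=cv2.imread('pics/side9.png')[90:210,280:400]
cv2.imwrite('pics/c9.png',cv2.resize(np.hstack([a,b]),None,fx=3.3,fy=3.3,interpolation=cv2.INTER_CUBIC))
E
```

```text
t 21.75 pos [0.6606, -0.2008, 0.1823] 
axes x [-0.009, 0.007, -1.0] y [-0.185, 0.983, 0.009] z [0.983, 0.185, -0.007] F [-0.2, 0.0, -5.0] op 0.0117
scene sieve [(0.72, [0.6583, -0.0101, -0.0004]), (0.61, [0.6597, -0.2032, 0.1459])]
lump0 [(0.58, [0.67, -0.207, 0.021]), (0.5, [0.675, -0.128, 0.003]), (0.44, [0.642, -0.122, 0.013])]
quill0 [(0.64, [0.714, -0.187, 0.148]), (0.53, [0.659, -0.007, 0.001]), (0.41, [0.592, -0.201, 0.151]), (0.37, [0.671, -0.213, -0.002])]
side sieve [(0.97, [0.6539, -0.199, 0.1355])]
lump0 [(0.47, [0.67, -0.213, 0.019]), (0.44, [0.641, -0.232, 0.001])]
quill0 [(0.51, [0.715, -0.185, 0.144])]
```

View pics/c9.png

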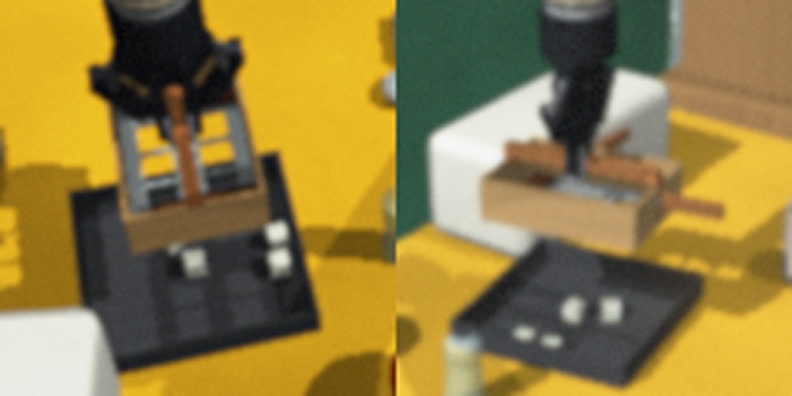

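All four lumps lie in the tin, at (525,333), (552,340), (573,308) and (610,310) in the side crop. The quills are still in the sieve. I'll turn it back to the rack yaw and carry it to the rack front.

arm_command:
  plan:
    - [[0, 0, 0, 1, -0.5, -0.4, 0], [0, 0, 0, 2, 0, 0, 0], [0, 0, 0, 3, 0, 0, 0], [0, 0, 0, 3, 0, 0, 0], [0, 0, 0, 3, 0, 0, 0], [0, 0, 0, 3, 0, 0, 0], [0, 0, 0, 3, 0, 0, 0], [0, 0, 0, 2, 0, 0, 0], [0, 0, 0, 1, 0, 0, 0], [0, 0, 0, 0, 0, 0, 0]]

```text
t: 22.98
tool_pos: [0.6574, -0.1993, 0.1745]
tool_rot: [0.164, 1.571, -0.159]
contact_force: [0.6, 0.7, -3.9]
opening: 0.0117
```

arm_command:
  plan:
    - [[0, 0.006, -0.0042, 0, 0, 0, 0], [0, 0.012, -0.0085, 0, 0, 0, 0], [0, 0.018, -0.0127, 0, 0, 0, 0], [0, 0.0217, -0.0153, 0, 0, 0, 0], [0, 0.0217, -0.0153, 0, 0, 0, 0], [0, 0.0217, -0.0153, 0, 0, 0, 0], [0, 0.0217, -0.0153, 0, 0, 0, 0], [0, 0.0217, -0.0153, 0, 0, 0, 0], [0, 0.0217, -0.0153, 0, 0, 0, 0], [0, 0.0217, -0.0153, 0, 0, 0, 0], [0, 0.0217, -0.0153, 0, 0, 0, 0], [0, 0.0217, -0.0153, 0, 0, 0, 0], [0, 0.0217, -0.0153, 0, 0, 0, 0], [0, 0.0217, -0.0153, 0, 0, 0, 0], [0, 0.0217, -0.0153, 0, 0, 0, 0], [0, 0.0217, -0.0153, 0, 0, 0, 0], [0, 0.0217, -0.0153, 0, 0, 0, 0], [0, 0.018, -0.0127, 0, 0, 0, 0], [0, 0.012, -0.0085, 0, 0, 0, 0], [0, 0.006, -0.0042, 0, 0, 0, 0]]

```text
t: 24.65
tool_pos: [0.4469, 0.2548, 0.1782]
tool_rot: [0.162, 1.571, -0.143]
contact_force: [-0.2, -0.3, -3.8]
opening: 0.0116
```

arm_command:
  plan:
    - [[0, 0, 0, 0, 0, 0, 0], [0, 0, 0, 0, 0, 0, 0]]

```text
t: 24.82
tool_pos: [0.4447, 0.2564, 0.1783]
tool_rot: [0.158, 1.57, -0.14]
contact_force: [0.2, -0.1, -4.7]
opening: 0.0118
```

```bash
python3 b.py 10
python3 - <<'E'
from h import *
M,im=snap('scene'); look('scene',M,['rack','rack_shelf','bar_mid'])
M,im=snap('side'); look('side',M,['rack','rack_shelf','rack_mouth','bar_mid'])
E
```

```text
t 24.82 pos [0.4447, 0.2564, 0.1783] 
axes x [-0.004, 0.012, -1.0] y [0.188, 0.982, 0.011] z [0.982, -0.188, -0.006] F [0.2, -0.1, -4.7] op 0.0118
scene sieve [(0.59, [0.4394, 0.2551, 0.1399]), (0.36, [0.6442, -0.2335, 0.0075])]
lump0 [(0.61, [0.677, -0.128, 0.004]), (0.57, [0.645, -0.231, 0.004]), (0.41, [0.669, -0.201, 0.018]), (0.38, [0.643, -0.124, 0.014])]
quill0 [(0.43, [0.379, 0.279, 0.148])]
side sieve [(0.83, [0.4425, 0.2578, 0.1359])]
lump0 [(0.59, [0.641, -0.23, 0.004]), (0.42, [0.67, -0.211, 0.018])]
quill0 [(0.53, [0.506, 0.251, 0.145]), (0.18, [0.668, -0.215, -0.005])]
scene rack [(0.86, [0.6491, 0.2223, 0.0015])]
scene rack_shelf [(0.76, [0.5686, 0.2396, 0.0735]), (0.22, [0.6394, -0.1236, 0.013])]
scene bar_mid [(0.91, [0.4434, 0.2573, 0.1936])]
side rack [(0.78, [0.6516, 0.2209, -0.003])]
side rack_shelf [(0.5, [0.4406, 0.2518, 0.1482])]
side rack_mouth []
side bar_mid [(0.92, [0.4433, 0.2541, 0.1915]), (0.6, [0.5713, 0.2384, 0.0693]), (0.42, [0.643, -0.2305, 0.0022])]
```

The sieve is lined up in front of the rack, about 6 mm too far to -y. I'll correct and lower it to the table.

arm_command:
  plan:
    - [[0.005, 0.003, 0, 0, -0.3, -0.7, 0], [0.015, 0.003, 0, 0, 0, 0, 0], [0.022, 0, 0, 0, 0, 0, 0], [0.022, 0, 0, 0, 0, 0, 0], [0.02, 0, 0, 0, 0, 0, 0], [0.014, 0, 0, 0, 0, 0, 0], [0.008, 0, 0, 0, 0, 0, 0], [0.004, 0, 0, 0, 0, 0, 0], [0, 0, 0, 0, 0, 0, 0]]

```text
t: 26.42
tool_pos: [0.4481, 0.2653, 0.0643]
tool_rot: [0.147, 1.561, -0.15]
contact_force: [-0.8, -1.8, -3.5]
opening: 0.0116
```

Run:
```python
from h import *
p,A=tool()
M,im=snap('side'); look('side',M,['sieve','bar_mid'])
```

```text
t 26.42 pos [0.4481, 0.2653, 0.0643] 
axes x [0.005, -0.002, -1.0] y [0.188, 0.982, -0.001] z [0.982, -0.188, 0.005] F [-0.8, -1.8, -3.5] op 0.0116
side sieve [(0.94, [0.4467, 0.2647, 0.0246]), (0.34, [0.6551, 0.2213, -0.0006])]
side bar_mid [(0.73, [0.6715, -0.2153, -0.0072]), (0.61, [0.4435, 0.2645, 0.0802])]
```

arm_command:
  plan:
    - [[0.007, 0, 0, 0, 0.3, 0, 0], [0.008, 0, 0, 0, 0, 0, 0], [0.005, 0, 0, 0, 0, 0, 0], [0.003, 0, 0, 0, 0, 0, 0], [0.001, 0, 0, 0, 0, 0, 0], [0, 0, 0, 0, 0, 0, 0]]

```text
t: 27.07
tool_pos: [0.4528, 0.2669, 0.044]
tool_rot: [0.152, 1.556, -0.145]
contact_force: [0.4, -0.2, -5.1]
opening: 0.0114
```

Run:
```python
from h import *
p,A=tool()
```

```text
t 27.07 pos [0.4528, 0.2669, 0.044] 
axes x [0.01, 0.004, -1.0] y [0.189, 0.982, 0.005] z [0.982, -0.189, 0.009] F [0.4, -0.2, -5.1] op 0.0114
```

arm_command:
  plan:
    - [[0.003, -0.003, 0, 0, 0.5, -0.2, 0], [0.003, 0, 0, 0, 0, 0, 0], [0.001, 0, 0, 0, 0, 0, 0], [0, 0, 0, 0, 0, 0, 0]]

```text
t: 27.4
tool_pos: [0.4533, 0.2638, 0.04]
tool_rot: [0.15, 1.566, -0.148]
contact_force: [-0.3, -0.7, -4.6]
opening: 0.0114
```

Run:
```python
from h import *
p,A=tool()
```

```text
t 27.4 pos [0.4533, 0.2638, 0.04] 
axes x [-0.0, 0.001, -1.0] y [0.188, 0.982, 0.001] z [0.982, -0.188, -0.001] F [-0.3, -0.7, -4.6] op 0.0114
```

arm_command:
  plan:
    - [[0.002, 0, 0.004, 0, 0, 0, 0], [0.001, 0, 0.007, 0, 0, 0, 0], [0, 0, 0.009, 0, 0, 0, 0], [0, 0, 0.009, 0, 0, 0, 0], [0, 0, 0.009, 0, 0, 0, 0], [0, 0, 0.007, 0, 0, 0, 0], [0, 0, 0.004, 0, 0, 0, 0], [0, 0, 0, 0, 0, 0, 0]]

```text
t: 28.07
tool_pos: [0.5034, 0.2549, 0.0402]
tool_rot: [0.15, 1.576, -0.148]
contact_force: [-1.7, 0.0, -1.2]
opening: 0.0115
```

Run:
```python
from h import *
p,A=tool()
M,im=snap('wrist','w11'); look('wrist',M,['rack_shelf','rack','sieve','bar_mid'])
M,im=snap('side'); look('side',M,['sieve','bar_mid'])
M,im=snap('scene'); look('scene',M,['sieve','bar_mid'])
```

```text
t 28.07 pos [0.5034, 0.2549, 0.0402] 
axes x [-0.01, 0.002, -1.0] y [0.189, 0.982, 0.0] z [0.982, -0.189, -0.01] F [-1.7, 0.0, -1.2] op 0.0115
wrist rack_shelf [(0.53, [0.5661, 0.2572, 0.0082])]
wrist rack []
wrist sieve [(0.72, [0.4973, 0.2566, -0.0016])]
wrist bar_mid [(0.96, [0.5021, 0.2556, 0.0535])]
side sieve [(0.9, [0.5002, 0.2554, 0.0011]), (0.38, [0.3742, 0.2802, 0.0311]), (0.2, [0.5015, 0.2548, 0.0513])]
side bar_mid [(0.77, [0.4978, 0.2546, 0.0522]), (0.3, [0.5049, 0.4635, -0.004])]
scene sieve [(0.79, [0.4988, 0.2541, 0.0011]), (0.63, [0.6604, -0.0105, 0.0002]), (0.56, [0.5002, 0.2577, 0.0073])]
scene bar_mid [(0.68, [0.4979, 0.2542, 0.0552])]
```

View pics/w11.png

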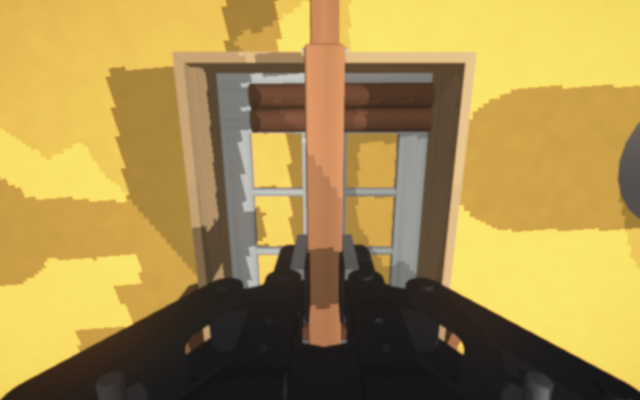

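The sieve is down and its back end is already inside the mouth without resistance. The quill at the front lies at (340,105) and no lumps are visible. Sliding further on the bar.

arm_command:
  plan:
    - [[0, 0, 0.004, 0, -0.5, 0, 0], [0, 0, 0.008, 0, 0, 0, 0], [0, 0, 0.008, 0, 0, 0, 0], [0, 0, 0.005, 0, 0, 0, 0], [0, 0, 0.003, 0, 0, 0, 0], [0, 0, 0, 0, 0, 0, 0]]

```text
t: 29.12
tool_pos: [0.527, 0.2502, 0.04]
tool_rot: [0.146, 1.577, -0.149]
contact_force: [-1.8, -0.5, 0.5]
opening: 0.0115
```

Run:
```python
from h import *
p,A=tool()
M,im=snap('side'); look('side',M,['sieve','bar_mid','pull_grip'])
M,im=snap('scene'); look('scene',M,['sieve','pull_grip'])
```

```text
t 29.12 pos [0.527, 0.2502, 0.04] 
axes x [-0.012, -0.001, -1.0] y [0.186, 0.983, -0.003] z [0.982, -0.186, -0.011] F [-1.8, -0.5, 0.5] op 0.0115
side sieve [(0.58, [0.5261, 0.253, -0.0014])]
side bar_mid [(0.66, [0.5246, 0.2496, 0.0552])]
side pull_grip [(0.63, [0.395, 0.2763, 0.0301]), (0.41, [0.4157, 0.0034, -0.0017])]
scene sieve [(0.83, [0.52, 0.248, 0.0004])]
scene pull_grip []
```

arm_command:
  plan:
    - [[0, 0, 0, 0, 0, 0, 0.05], [0, 0, 0, 0, 0, 0, 0.05], [0, 0, 0, 0, 0, 0, 0.05], [-0.01, 0, 0, 0, 0, 0, 0.05], [-0.025, 0, 0, 0, -0.6, 0, 0.05], [-0.025, 0, 0, 0, 0, 0, 0.05], [-0.015, 0, 0, 0, 0, 0, 0.05], [0, 0, 0, 0, 0, 0, 0.05], [0, 0, -0.015, 0, 0, 0, 0.05], [0, 0, -0.03, 0, 0, 0, 0.05], [0, 0, -0.03, 0, 0, 0, 0.05], [0, 0, -0.03, 0, 0, 0, 0.05], [0, 0, -0.015, 0, 0, 0, 0.05], [0, 0, -0.004, 0, 0, 0, 0.05], [0, 0, 0, 0, 0, 0, 0.05]]

```text
t: 30.72
tool_pos: [0.3999, 0.2745, 0.1207]
tool_rot: [0.148, 1.568, -0.149]
contact_force: [0.2, -0.4, -0.3]
opening: 0.0497
```

Run:
```python
from h import *
p,A=tool()
M,im=snap('wrist'); look('wrist',M,['pull_grip','sieve'])
M,im=snap('side'); look('side',M,['sieve','bar_mid','pull_grip'])
```

```text
t 30.72 pos [0.3999, 0.2745, 0.1207] 
axes x [-0.002, -0.0, -1.0] y [0.187, 0.982, -0.001] z [0.982, -0.187, -0.002] F [0.2, -0.4, -0.3] op 0.0497
wrist pull_grip [(0.87, [0.3979, 0.2772, 0.0297])]
wrist sieve []
side sieve [(0.75, [0.5244, 0.2532, 0.0001]), (0.26, [0.5149, -0.4597, 0.0016])]
side bar_mid [(0.84, [0.5232, 0.2504, 0.0501])]
side pull_grip [(0.46, [0.3961, 0.2782, 0.0278]), (0.24, [0.5704, 0.2401, 0.0675])]
```

arm_command:
  plan:
    - [[0.015, 0.001, -0.006, 0, 0, 0, 0.05], [0.027, 0, 0, 0, 0, 0, 0.05], [0.027, 0, 0, 0, 0, 0, 0.05], [0.02, 0, 0, 0, 0, 0, 0.05], [0.01, 0, 0, 0, 0, 0, 0.05], [0.004, 0, 0, 0, 0, 0, 0.05], [0, 0, 0, 0, 0, 0, 0.05], [0, 0, 0, 0, 0, 0, 0.05]]

```text
t: 31.73
tool_pos: [0.4027, 0.277, 0.0179]
tool_rot: [0.156, 1.56, -0.151]
contact_force: [-0.2, 0.1, -0.6]
opening: 0.0503
```

Run:
```python
from h import *
p,A=tool()
```

```text
t 31.73 pos [0.4027, 0.277, 0.0179] 
axes x [0.005, 0.003, -1.0] y [0.194, 0.981, 0.004] z [0.981, -0.194, 0.005] F [-0.2, 0.1, -0.6] op 0.0503
```

arm_command:
  plan:
    - [[0.004, -0.001, -0.007, 0, 0.3, -0.2, 0.05], [0.001, 0, 0, 0, 0, 0, 0.05], [0, 0, 0, 0, 0, 0, 0], [0, 0, 0, 0, 0, 0, 0], [0, 0, 0, 0, 0, 0, 0], [0, 0, 0, 0, 0, 0, 0], [0, 0, 0, 0, 0, 0, 0], [0, 0, 0, 0, 0, 0, 0], [0, 0, 0, 0, 0, 0, 0], [0, 0, 0, 0, 0, 0, 0]]
  squeeze: 100

```text
t: 32.57
tool_pos: [0.398, 0.2788, 0.0173]
tool_rot: [0.158, 1.56, -0.151]
contact_force: [-0.1, -0.6, -0.5]
opening: 0.0098
```

Run:
```python
from h import *
p,A=tool()
```

```text
t 32.57 pos [0.398, 0.2788, 0.0173] 
axes x [0.006, 0.003, -1.0] y [0.196, 0.981, 0.004] z [0.981, -0.196, 0.005] F [-0.1, -0.6, -0.5] op 0.0098
```

arm_command:
  plan:
    - [[0, 0, 0.004, 0, 0, 0, 0], [0, 0, 0.008, 0, 0, 0, 0], [0, 0, 0.011, 0, 0, 0, 0], [0, 0, 0.011, 0, 0, 0, 0], [0, 0, 0.011, 0, 0, 0, 0], [0, 0, 0.011, 0, 0, 0, 0], [0, 0, 0.011, 0, 0, 0, 0], [0, 0, 0.009, 0, 0, 0, 0], [0, 0, 0.006, 0, 0, 0, 0], [0, 0, 0.003, 0, 0, 0, 0], [0, 0, 0, 0, 0, 0, 0]]

```text
t: 33.48
tool_pos: [0.4703, 0.2629, 0.019]
tool_rot: [0.153, 1.604, -0.158]
contact_force: [-1.5, -0.7, 2.2]
opening: 0.0098
```

Run:
```python
from h import *
p,A=tool()
M,im=snap('side'); look('side',M,['sieve','pull_grip'])
```

```text
t 33.48 pos [0.4703, 0.2629, 0.019] 
axes x [-0.039, 0.001, -0.999] y [0.196, 0.981, -0.006] z [0.98, -0.196, -0.038] F [-1.5, -0.7, 2.2] op 0.0098
side sieve [(0.88, [0.5952, 0.2374, -0.0016])]
side pull_grip [(0.38, [0.4692, 0.2606, 0.0287])]
```

arm_command:
  plan:
    - [[0, 0, 0.004, 0, -1, 0, 0], [0, 0, 0.008, 0, -1, 0, 0], [0, 0, 0.01, 0, 0, 0, 0], [0, 0, 0.01, 0, 0, 0, 0], [0, 0, 0.007, 0, 0, 0, 0], [0, 0, 0.004, 0, 0, 0, 0], [0, 0, 0.002, 0, 0, 0, 0], [0, 0, 0, 0, 0, 0, 0]]

```text
t: 34.3
tool_pos: [0.5114, 0.2538, 0.0177]
tool_rot: [0.144, 1.577, -0.16]
contact_force: [-4.3, -0.1, 3.4]
opening: 0.0099
```

Run:
```python
from h import *
p,A=tool()
M,im=snap('side'); look('side',M,['sieve','pull_grip'])
```

```text
t 34.3 pos [0.5114, 0.2538, 0.0177] 
axes x [-0.012, -0.009, -1.0] y [0.192, 0.981, -0.011] z [0.981, -0.192, -0.01] F [-4.3, -0.1, 3.4] op 0.0099
side sieve [(0.59, [0.6697, -0.2143, -0.0056])]
side pull_grip [(0.36, [0.5091, 0.2536, 0.0276])]
```

Home should be at about x = 0.524. I'll push the rest slowly until it meets the stop.

arm_command:
  plan:
    - [[0, 0, 0.004, 0, -0.3, 0, 0], [0, 0, 0.005, 0, 0, 0, 0], [0, 0, 0.004, 0, 0, 0, 0], [0, 0, 0.004, 0, 0, 0, 0], [0, 0, 0.004, 0, 0, 0, 0], [0, 0, 0.003, 0, 0, 0, 0]]

```text
t: 34.95
tool_pos: [0.5272, 0.2507, 0.0172]
tool_rot: [0.141, 1.591, -0.161]
contact_force: [-20.5, 1.2, 15.4]
opening: 0.0099
```

Run:
```python
from h import *
p,A=tool()
M,im=snap('side'); look('side',M,['sieve','pull_grip'])
M,im=snap('scene'); look('scene',M,['sieve','pull_grip'])
```

```text
t 34.95 pos [0.5272, 0.2507, 0.0172] 
axes x [-0.026, -0.01, -1.0] y [0.19, 0.982, -0.015] z [0.981, -0.19, -0.024] F [-20.5, 1.2, 15.4] op 0.0099
side sieve [(0.52, [0.6546, 0.2265, -0.0028])]
side pull_grip [(0.37, [0.5247, 0.2509, 0.0292])]
scene sieve []
scene pull_grip [(0.52, [0.5257, 0.2498, 0.0303])]
```

A force of 20 N, with the pull back at its starting position (0.525 against 0.523), means the sieve is on the stop. Release and retreat upward.

arm_command:
  plan:
    - [[0, 0, 0, 0, 0, 0, 0.05], [0, 0, 0, 0, 0, 0, 0.05], [0, 0, 0, 0, 0, 0, 0.05], [0, 0, -0.001, 0, 0, 0, 0.05], [-0.02, 0, -0.001, 0, -1, 0, 0.05], [-0.03, 0, -0.002, 0, 0, 0, 0.05], [-0.03, 0, -0.002, 0, 0, 0, 0.05], [-0.03, 0, -0.002, 0, 0, 0, 0.05], [-0.03, 0, -0.002, 0, 0, 0, 0.05], [0, 0, 0, 0, 0, 0, 0.05], [0, 0, 0, 0, 0, 0, 0.05]]

```text
t: 36.17
tool_pos: [0.5204, 0.2538, 0.1609]
tool_rot: [0.138, 1.563, -0.16]
contact_force: [0.6, 0.0, -0.7]
opening: 0.0499
```

Run:
```python
from h import *
p,A=tool()
M,im=snap('wrist','w12'); look('wrist',M,['rack_shelf','pull_grip'])
a=px('wrist',M,310,174,.037)
for c in ['scene','side']:
  M,im=snap(c,c+'12'); look(c,M,['sieve','pull_grip','teaspoon','shaker'])
  for t in ['mug_a','lump0','quill0']: print(t,[(round(d['conf'],2),W(M,d['at']).round(3).tolist()) for d in mark_of(c,t)])
a=cv2.imread('pics/w12.png')[100:400,120:520]; b=cv2.imread('pics/side12.png')[130:290,190:403]
cv2.imwrite('pics/c12.png',np.hstack([a,cv2.resize(b,(399,300))]))
```

```text
t 36.17 pos [0.5204, 0.2538, 0.1609] 
axes x [0.001, -0.014, -1.0] y [0.189, 0.982, -0.014] z [0.982, -0.189, 0.004] F [0.6, 0.0, -0.7] op 0.0499
wrist rack_shelf [(0.64, [0.5691, 0.2361, 0.0738])]
wrist pull_grip [(0.91, [0.5269, 0.2521, 0.0324])]
scene sieve []
scene pull_grip [(0.35, [0.5256, 0.2518, 0.0296])]
scene teaspoon [(0.72, [0.4122, 0.0067, -0.0016]), (0.32, [0.657, -0.0099, 0.0004])]
scene shaker [(0.7, [0.6507, 0.2215, -0.0003]), (0.66, [0.6595, -0.0099, -0.0017]), (0.65, [0.4136, 0.003, 0.0007])]
mug_a [(0.67, [0.513, -0.46, -0.001]), (0.64, [0.505, 0.463, 0.003])]
lump0 [(0.61, [0.675, -0.13, 0.004]), (0.6, [0.639, -0.234, 0.005]), (0.6, [0.67, -0.205, 0.018]), (0.56, [0.64, -0.126, 0.013])]
quill0 []
side sieve [(0.6, [0.654, 0.2267, 0.0011]), (0.24, [0.525, 0.2508, 0.0291])]
side pull_grip [(0.42, [0.5251, 0.2511, 0.0301])]
side teaspoon [(0.66, [0.4139, 0.0018, -0.003])]
side shaker [(0.65, [0.6579, -0.0121, -0.0036])]
mug_a [(0.92, [0.514, -0.458, -0.001]), (0.73, [0.503, 0.463, -0.003]), (0.19, [0.67, -0.212, 0.02])]
lump0 [(0.59, [0.668, -0.214, 0.017]), (0.47, [0.642, -0.232, 0.001])]
quill0 [(0.41, [0.659, -0.013, -0.0])]
```

View pics/c12.png

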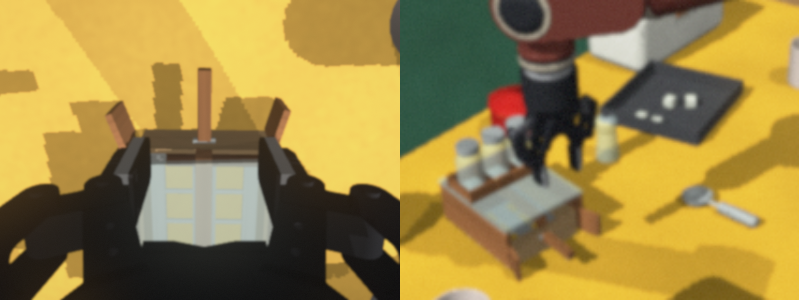

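```bash
python3 -c "
from station import finish_job
print(finish_job())"
```

```text
the job is handed in; nothing more can be done
None
```

The job is done and handed in at about 37 s of the 72 s allowed; `finish_job` gave no verdict.

I drew the sieve about 184 mm out by its pull, then lifted it level by the bar with all four lumps still in it. Over the tin, turned to match it, I shook the sieve along its y. I carried it back, slid it into the mouth on the bar, and pushed it the rest of the way by the pull until it met the stop at about 20 N.

**Last checks:**
- **Lumps:** four are in the tin, seen by both the network and the picture, and none were seen in the sieve.
- **Sieve:** the pull is at x ≈ 0.525 to 0.527, against 0.523 at the start, so the sieve is home within measuring error.
- **Bystanders:** the mugs, teaspoon and shaker read within a few mm of where they started.
- **Robot:** the gripper is open, clear of everything, and feels no contact force.

**Less certain:** in the last pictures only the front quill is visible, under the shelf. The back quill was last seen in the sieve just before it was set down, and the network did not find either quill in the final look.

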